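# Lay a housing down on the tilt rest for laser marking

### The job

Make the aluminium housing on the tilt fixture ready for marking: push it along the slab, upright, until its foot meets the hinged blue back rest, then tip it back to lean against the rest and press the two down together, gently, until the rest is fully flat and the housing lies square on it with its yellow panel on top. Use only pushes of the fingers: do not grip or lift the housing, and do not let it fall over. Leave everything else where it stands and move the hand clear.

Things in the scene. Friction and masses are not known exactly. Their poses are not given: they have to be found in the camera images.
- housing: aluminium housing to lay down: closed block with black end caps, 45 (own x) x 60 (y) x 130 tall (z), 0.36-0.56 kg. Stands on the fixture's slab, yellow panel (-x face) away from the back rest, foot 20-75 mm short of the rest, up to 10 mm off the middle, turned up to 0.15 rad. Origin: centre of its underside; x points to the rest. Pushed higher than about 35 mm above the slab it may tip, not slide
- housing_foot (a point): middle of the housing's lower edge on the back rest side, (22.5, 0, 0) mm in the housing's frame: the edge it is tipped over. The housing overbalances at a tilt of 0.33 rad
- housing_panel (a point): centre of the housing's face with the yellow panel (42 x 70), (-22.5, 0, 65) mm in the housing's frame; this face is to end up on top
- fixture: tilt fixture, fixed: aluminium slab 16 thick, 130 wide; its flat top from own x = -170 to 0 mm is the runway the housing stands on; a blue back rest is hinged at its end. Origin on the table under the hinge; x points along the runway to the rest (robot's left, +y, within 0.4 rad), z up. Hinge axis along y at x = 0, z = 16 mm. Blue cheeks at y = +-60 mm stand 22 tall, with a black knob outside the +y one
- rest (a joint): back rest: blue plate, black pad, 100 wide, 150 long, its face in line with the hinge axis, so the housing's foot stops against it there. Value = lean from upright (rad), away from the housing: 0.40-0.52 at the start, 1.571 = flat, level with the runway (end stop). A friction hinge (0.8 N m) holds it where left, also under the housing; 5 to 8 N near the housing's top lowers both together
- spare: spare housing, painted grey, same shape and size as the housing, standing on the table beside the fixture; origin at the centre of its underside
- tumbler: open steel tumbler, 72 across, 85 tall; origin at the centre of its underside
- jar: green glass jar with steel cap, 60 across, 120 tall; origin at the centre of its underside
- driver: screwdriver with red handle, lying on the table; origin under its middle
- mouse: black computer mouse, 100 x 58 x 22; origin at the centre of its underside
- gauge: brass focus gauge (a small spool-like post), 44 across, 75 tall; origin at the centre of its underside

How it is judged:
By the outcome, as a careful person would: the job done as asked, in the order asked, and still so for the second after the job is handed in, with the robot touching nothing.
It also fails if it takes over 61 s, if anything falls off the work surface, if the arm or the gripper's body presses on something with over 40 N, if the wrist force passes 120 N, or if a joint passes its speed limit or range.

### The arm

A 6-joint arm with a two-finger parallel gripper is mounted at the origin on the work surface. World frame = base frame: x ahead of the robot, y to its left, z up, the work surface at z = 0. Lengths are in m, angles in rad, forces in N, time in s.
With the tool pointing down it reaches from about 0.375 to 0.925 m from the base axis. Payload 5.7 kg.
Tool frame: the origin (TCP) lies midway between the tips of the shut fingers; the grasp point (between the pads) lies 19 mm behind it; z points along the fingers, y is the line along which they close (so a half turn about z gives the same grasp; the last joint's range is limited). The gripper opens to 85 mm and grips with 20 to 120 N. Pads are 22 mm wide; open, the fingers measure 114 mm over their backs; the gripper's body (76 mm by 85 mm) begins 54 mm behind the grasp point. The pads swing forward as they close: fully open they stand 13 mm farther back than shut.
Start: joints at [1.129, 0.359, 1.51, -0, 1.272, -0.115], TCP at [0.193, 0.568, 0.231] pointing down, gripper open.
Joint ranges: [-2.97, 2.97], [-1.01, 2.36], [0.21, 2.38], [-0.96, 4.11], [0.2, 2.71], [-2.98, 2.98]. Speed limits (rad/s): [2.39, 2.39, 3.14, 3.14, 3.14, 3.14].

### API

Orientations are given as a unit quaternion [x, y, z, w].
In Python, from plant import arm gives the robot as it stands.
- The arm moves only by the tool step_arm, never from a script. Its argument "increments" is a list of rows, each a list of 3 entries, a list of its own where there are three numbers: the shift along the tool's x, y, z in m, then the turn, a rotation vector about the tool's x, y, z in degrees, then the closure, from 0 (fully open) to 1 (shut). In form: [[[tx, ty, tz], [ax, ay, az], hand], ...]. A call has 1 to 10 rows; each row shifts and turns the commanded pose from where the row before left it, along the tool's axes as they then stand; what a row does not reach is not made up. A row lasts 1/12 s, in which the tool goes at most 41.7 mm and 7.16 degrees, less where a joint would pass 70% of its speed; a pose out of reach is approached as far as the arm can. A call with a gripper value outside its range is refused whole. The fingers move at their own pace and stop on an object; the grip force is fixed at half the most. Time passes only in rows, so rows that do not move let the fingers close. It gives the time, the measured TCP pose, the force, the opening and the grip force at its end, in the units of the state.
- arm.get_state(): the state, without advancing time (a new reading comes with each control period).
- arm.snapshot(name): name is "scene" or "top" or "wrist"; returns a dict with "pixels" (480x640x3 uint8, red, green, blue), "intrinsics" (3x3 intrinsics, pixels), "D" ([k1, k2, p1, p2, k3] as OpenCV has them; the pictures are not rectified), "R" (3x3) and "t" (3): a world point X has camera coordinates R X + t. Camera axes: x right, y down, z forward; pixel columns grow to the right and rows downward; lengths in m; the calibration is good to about 2 mm. A picture is of the moment at which its call begins. There is no depth.
- arm.job_done(): hands the job in; it is judged then, once.
The state is a dict: "time": time; "qpos": joint angles; "qvel": joint speeds; "joint_efforts": joint torques, N m; "tool_pos": TCP position; "tcp_rot": TCP orientation; "ft_force": force on the tool from outside, world axes, zero at the start; "ft_torque": the same for the moment, N m; "finger_gap": opening from 0.0 (shut) to 1.0 (fully open); "gripper_force": force on a finger pad.
Only numpy, scipy, OpenCV 4.12 (cv2) and the standard library are available. Lean on these libraries where they do the work, as an engineer would, in place of code of your own. Each camera call takes 0.05 s, during which the arm holds its last target. There are 200 camera calls.

## Working session

There is one attempt and no reset: what is moved stays moved. The work goes in short steps, Python scripts to look and compute and a tool call to move; the robot and the scene stay as the last step left them, time stands still between calls to the robot, and variables do not carry over. Pictures are saved under pics/ and viewed, at most 10 in all, crops included, and the job is handed in when it is done.

Besides the shell and the picture viewer there is one more tool, called after "Emit:" as a command line: name --argument value ..., lists and objects as JSON in quotes. step_arm: Moves the arm, as the interface text tells. Its arguments: {"type":"object","properties":{"increments":{"type":"array","items":{"type":"array"}}},"required":["increments"]}

```bash
mkdir -p pics; ls
python3 - <<'E'
from plant import arm
import cv2
print(arm.get_state())
for n in("scene","top"):
    s=arm.snapshot(n); cv2.imwrite(f"pics/{n}0.png",s["pixels"][...,::-1]); print(n,s["intrinsics"],s["D"],s["R"],s["t"])
E
```

```text
pics
{'time': 0.0, 'qpos': array([ 1.12890820e+00,  3.59466630e-01,  1.51144608e+00,  6.85209231e-06,
        1.27249478e+00, -1.15125508e-01]), 'qvel': array([-0.00213639,  0.00142698,  0.00150121,  0.00027031,  0.00073312,
       -0.00042484]), 'joint_efforts': array([-1.18184944e-03, -5.27626169e+01, -2.78614426e+01, -3.52089455e-04,
        1.33164754e-02, -1.18400615e-05]), 'tool_pos': array([0.19231234, 0.56762325, 0.23047124]), 'tcp_rot': array([ 1.62656342e-01,  9.86682366e-01, -8.71555262e-04, -2.52616125e-04]), 'ft_force': array([ 0.18754105,  0.26840274, -0.87235542]), 'ft_torque': array([-0.03618692, -0.01303751, -0.03682929]), 'gripper_force': 0.0, 'finger_gap': 0.9999991316322525}
scene [[483.8741589    0.         304.35711458]
 [  0.         483.8741589  241.51734222]
 [  0.           0.           1.        ]] [-0.13537364  0.          0.          0.          0.        ] [[-0.87448245  0.4847785   0.01643941]
 [ 0.28504271  0.5410147  -0.79123558]
 [-0.39246797 -0.68723569 -0.61129043]] [ 0.50787219 -0.09883666  1.40653396]
top [[468.61779453   0.         319.74910611]
 [  0.         468.61779453 237.25960072]
 [  0.           0.           1.        ]] [-0.07161367  0.          0.          0.          0.        ] [[ 0.00339557 -0.99977789  0.02079996]
 [-0.98206258 -0.00725531 -0.18841563]
 [ 0.18852469 -0.01978708 -0.98186909]] [-0.02651885  0.56381645  1.17743233]
```

View pics/scene0.png

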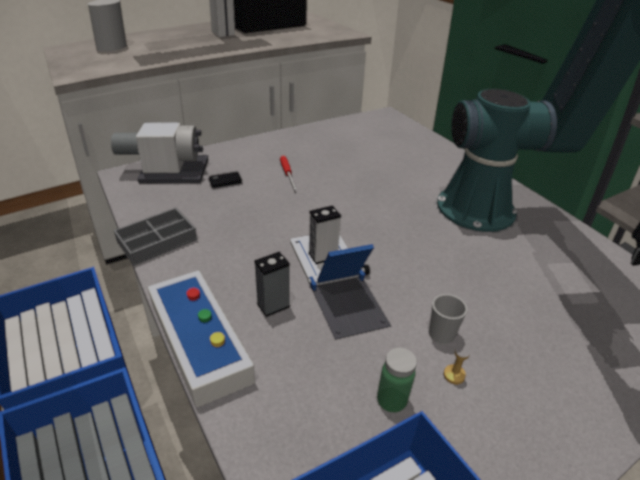

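View pics/top0.png

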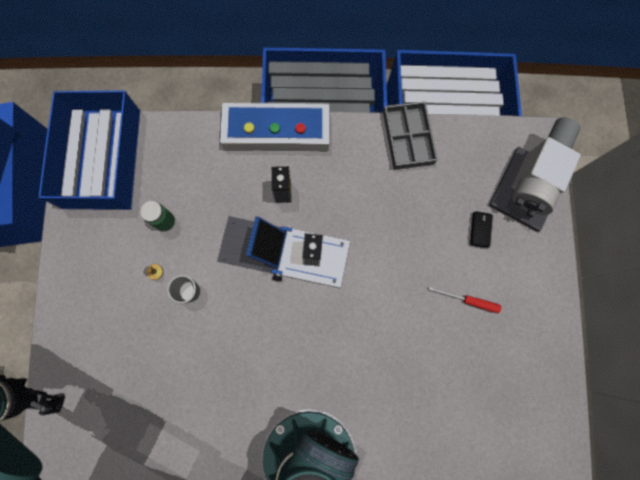

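The top view shows the housing cap at about (313,249) and the white slab around (290–349, 229–286). The rest is blue at (265,243), leaning left towards +y, with the knob at (277,277). The spare is at (281,183).

```bash
cat > h.py <<'E'
import numpy as np, cv2
from plant import arm
def ray(s,uv):
    p=cv2.undistortPoints(np.array(uv,float).reshape(-1,1,2),s["intrinsics"],np.array(s["D"]))[:,0]
    R,t=np.array(s["R"]),np.array(s["t"]); d=np.c_[p,np.ones(len(p))]@R
    return -R.T@t,d
def onz(s,uv,z):
    c,d=ray(s,uv); return c+d*((z-c[2])/d[:,2])[:,None]
def proj(s,X):
    R,t=np.array(s["R"]),np.array(s["t"])
    return cv2.projectPoints(np.array(X,float).reshape(-1,1,3),cv2.Rodrigues(R)[0],t,s["intrinsics"],np.array(s["D"]))[0][:,0]
E
python3 - <<'E'
from h import *
s=arm.snapshot("top"); im=s["pixels"]; g=im.max(2).astype(int)
def sub(m,u0,u1,v0,v1):
    o=np.zeros(m.shape,np.uint8); o[v0:v1,u0:u1]=m[v0:v1,u0:u1]; return o
def rect(m,z,n):
    c=max(cv2.findContours(m,0,2)[0],key=cv2.contourArea); r=cv2.minAreaRect(c)
    b=cv2.boxPoints(r); print(n,r,cv2.contourArea(c)); print(onz(s,b,z).round(4)); print(onz(s,[r[0]],z).round(4)); return c
rect(sub((g<70).astype(np.uint8),300,330,230,268),.146,"housing cap")
rect(sub((g<70).astype(np.uint8),270,295,160,205),.13,"spare cap")
w=sub((im.min(2)>150).astype(np.uint8),270,360,220,300); c=rect(w,.016,"slab")
for x in (im[:,:,2].astype(int)-im[:,:,0]>50,): rect(sub(x.astype(np.uint8),240,300,210,280),.1,"rest")
cv2.imwrite("pics/c0.png",cv2.resize(im[160:300,210:370,::-1],None,fx=4.5,fy=4.2,interpolation=2))
E
```

```text
housing cap ((311.7804870605469, 248.9755859375), (16.785593032836914, 29.595651626586914), 6.340191841125488) 425.0
[[ 0.4836  0.0213  0.146 ]
 [ 0.5557  0.0141  0.146 ]
 [ 0.5514 -0.0265  0.146 ]
 [ 0.4794 -0.0188  0.146 ]]
[[ 0.5173 -0.0025  0.146 ]]
spare cap ((280.5, 184.5), (35.0, 19.0), 90.0) 553.0
[[0.7298 0.1023 0.13  ]
 [0.7302 0.0541 0.13  ]
 [0.6384 0.0526 0.13  ]
 [0.638  0.1    0.13  ]]
[[0.6837 0.0773 0.13  ]]
slab ((314.14013671875, 256.8915100097656), (64.5341796875, 48.26015853881836), 12.011479377746582) 2180.5
[[ 0.4712  0.088   0.016 ]
 [ 0.6002  0.0633  0.016 ]
 [ 0.5643 -0.1083  0.016 ]
 [ 0.4363 -0.0804  0.016 ]]
[[ 0.5174 -0.0094  0.016 ]]
rest ((254.1300048828125, 242.66824340820312), (48.980106353759766, 21.176502227783203), 76.26373291015625) 142.5
[[0.5946 0.1852 0.1   ]
 [0.6081 0.1333 0.1   ]
 [0.4863 0.1009 0.1   ]
 [0.4733 0.1519 0.1   ]]
[[0.54   0.1426 0.1   ]]
```

View pics/c0.png

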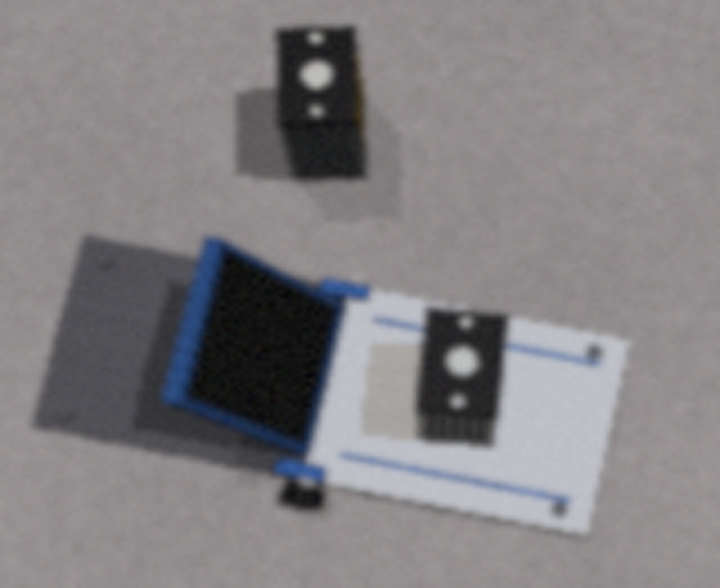

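The crop shows the slab's free corners at (630,340) and (588,535) and its edges running to the cheeks at (370,290) and (325,487). The cap corners are at (428,310), (507,317), (497,415) and (418,408). I'll turn these into poses.

Run:
```python
from h import *
s=arm.snapshot("top")
f=lambda L:np.array(L,float)/[4.5,4.2]+[210,160]-.4
S=onz(s,f([(630,340),(588,535),(370,290),(325,487)]),.016)
print(S.round(4)); 
e=S[2]-S[0]; e2=S[3]-S[1]; w=S[0]-S[1]
print("yaw edges",[np.degrees(np.arctan2(a[1],a[0])).round(2) for a in(e,e2)],"end perp",np.degrees(np.arctan2(w[1],w[0]))+90,np.linalg.norm(w))
H=onz(s,f([(428,310),(507,317),(497,415),(418,408)]),.146)
hc=onz(s,f([(462,362)]),.146)[0]
print(H.round(4),hc.round(4),H.mean(0).round(4))
a=H[0]-H[1]+H[3]-H[2]; b=H[0]-H[3]+H[1]-H[2]
hy=[np.degrees(np.arctan2(a[1],a[0])),np.degrees(np.arctan2(b[1],b[0]))+90]; print("h yaw",hy,np.linalg.norm(a)/2,np.linalg.norm(b)/2)
# foot base near corner bottom edge
print("foot line",onz(s,f([(493,445),(420,437)]),.016).round(4))
# scene-check
sc=arm.snapshot("scene")
for yaw in (77,78,79):
    y=np.radians(yaw); x=np.array([np.cos(y),np.sin(y),0]); n=np.array([-x[1],x[0],0])
    o=(S[0]+S[1])/2+.17*x; o[2]=.016
    dd=hc-o
    print(yaw,"hinge",o.round(4),"housing in fix",(dd@x).round(4),(dd@n).round(4),"foot gap",(-dd@x-.0225).round(4))
    # rest top edge pixel in crop approx (190,320 mid of top edge face)
    for l in(.4,.45,.5): print(l,((proj(s,[o+.15*(np.sin(l)*x+np.cos(l)*np.array([0,0,1])) ])-[210,160])*[4.5,4.2]).round(0))
im=sc["pixels"]; cv2.imwrite("pics/c1.png",cv2.resize(im[190:340,240:400,::-1],None,fx=4,fy=4,interpolation=2))
```

```text
[[ 0.5627 -0.1052  0.016 ]
 [ 0.4369 -0.0793  0.016 ]
 [ 0.5945  0.0517  0.016 ]
 [ 0.4665  0.0765  0.016 ]]
yaw edges [np.float64(78.56), np.float64(79.24)] end perp 78.36574307642594 0.12845056927732182
[[ 0.5555  0.0149  0.146 ]
 [ 0.5517 -0.0277  0.146 ]
 [ 0.4944 -0.0225  0.146 ]
 [ 0.4982  0.0198  0.146 ]] [ 0.5251 -0.0036  0.146 ] [ 0.525  -0.0039  0.146 ]
h yaw [np.float64(84.89978835902643), np.float64(85.00082583833)] 0.04264489583098519 0.05751128711049488
foot line [[ 0.494  -0.0229  0.016 ]
 [ 0.4989  0.0206  0.016 ]]
77 hinge [0.5381 0.0734 0.016 ] housing in fix -0.0779 -0.0047 foot gap 0.0554
0.4 [[210. 311.]]
0.45 [[199. 310.]]
0.5 [[188. 308.]]
78 hinge [0.5352 0.074  0.016 ] housing in fix -0.078 -0.0063 foot gap 0.0555
0.4 [[209. 318.]]
0.45 [[197. 317.]]
0.5 [[186. 315.]]
79 hinge [0.5323 0.0746 0.016 ] housing in fix -0.0781 -0.0079 foot gap 0.0556
0.4 [[207. 325.]]
0.45 [[195. 323.]]
0.5 [[184. 322.]]
```

View pics/c1.png

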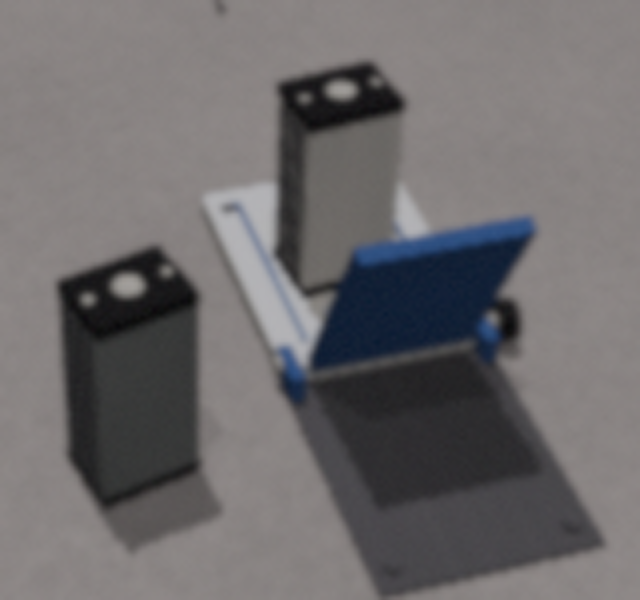

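The fixture yaw is about 78.5° and the hinge is at about (0.534, 0.074). The housing is at fixture (-78, -7) mm, turned +6.5°, so its foot is 55 mm short of the rest. I plan to push with two fingertips level across the panel and the tool leaning back 35°, so the gripper body stays clear of the housing.

```bash
cat > p.py <<'E'
from h import *
from scipy.spatial.transform import Rotation as Ro
Y=np.radians(78.5); FX=np.array([np.cos(Y),np.sin(Y),0]); FY=np.array([-FX[1],FX[0],0]); O=np.array([.5338,.0743,0])
def pose(fx,fy,z,th,dyaw=0):
    "TCP in fixture mm (z above table), tool leaning back th deg"
    y=Y+np.radians(dyaw); x=np.array([np.cos(y),np.sin(y),0]); d=np.array([0,0,-1.])
    return O+FX*fx/1e3+FY*fy/1e3+[0,0,z/1e3], Ro.from_matrix(np.c_[x,np.cross(d,x),d])*Ro.from_euler('y',th,degrees=True)
def where():
    s=arm.get_state(); p=s["tool_pos"]-O; R=Ro.from_quat(s["tcp_rot"]); z=R.as_matrix()[:,2]
    print("t%.2f fx%.1f fy%.1f z%.1f th%.1f"%(s["time"],p@FX*1e3,p@FY*1e3,p[2]*1e3,np.degrees(np.arctan2(z@FX,-z[2]))),"F",(np.array([s["ft_force"]@FX,s["ft_force"]@FY,s["ft_force"][2]])).round(1),"gap",round(s["finger_gap"],2),"q",s["qpos"].round(2))
    return s["tool_pos"],R
def rows(p,R,targets,hand):
    "targets: list of (pose,nrows)"
    out=[]
    for (tp,tR),n in targets:
        p0,R0=p,R; rv=(R0.inv()*tR).as_rotvec()
        for k in range(1,n+1):
            gp=p0+(tp-p0)*k/n; gR=R0*Ro.from_rotvec(rv*k/n)
            sh=np.round(R.inv().apply(gp-p),4); ro=np.round((R.inv()*gR).as_rotvec(degrees=True),1)+0.
            p=p+R.apply(sh); R=R*Ro.from_rotvec(ro,degrees=True); out.append([(sh+0.).tolist(),ro.tolist(),hand])
    for i in range(0,len(out),10): print(str(out[i:i+10]).replace(" ",""))
E
python3 - <<'E'
from p import *
p,R=where(); rows(p,R,[(pose(-155,-7,230,0),24),(pose(-155,-7,140,35),6)],.65)
E
```

```text
t0.25 fx415.7 fy432.9 z230.9 th-0.1 F [ 0.7  0.7 -0.4] gap 1.0 q [ 1.13  0.36  1.51  0.    1.27 -0.12]
[[[-0.0212,-0.0213,0.0001],[0.0,0.0,3.4],0.65],[[-0.0224,-0.02,0.0],[0.0,0.0,3.5],0.65],[[-0.0235,-0.0186,0.0001],[0.0,0.0,3.4],0.65],[[-0.0247,-0.0171,0.0],[0.0,0.0,3.5],0.65],[[-0.0256,-0.0156,0.0001],[0.0,0.0,3.4],0.65],[[-0.0265,-0.0141,0.0],[0.0,0.0,3.5],0.65],[[-0.0274,-0.0124,0.0001],[0.0,0.0,3.4],0.65],[[-0.028,-0.0108,0.0],[0.0,0.0,3.5],0.65],[[-0.0286,-0.0091,0.0001],[0.0,0.0,3.4],0.65],[[-0.0291,-0.0073,0.0],[0.0,0.0,3.5],0.65]]
[[[-0.0295,-0.0055,0.0001],[0.0,0.0,3.4],0.65],[[-0.0298,-0.0038,0.0001],[0.0,0.0,3.5],0.65],[[-0.03,-0.002,0.0],[0.0,0.0,3.4],0.65],[[-0.03,-0.0002,0.0001],[0.0,0.0,3.5],0.65],[[-0.03,0.0017,0.0],[0.0,0.0,3.4],0.65],[[-0.0298,0.0034,0.0001],[0.0,0.0,3.5],0.65],[[-0.0296,0.0052,0.0],[0.0,0.0,3.4],0.65],[[-0.0292,0.007,0.0001],[0.0,0.0,3.5],0.65],[[-0.0287,0.0088,0.0],[0.0,0.0,3.4],0.65],[[-0.0281,0.0104,0.0001],[0.0,0.0,3.5],0.65]]
[[[-0.0275,0.0122,0.0],[0.0,0.0,3.4],0.65],[[-0.0267,0.0137,0.0001],[0.0,0.0,3.5],0.65],[[-0.0258,0.0154,0.0],[0.0,0.1,3.4],0.65],[[-0.0248,0.0168,0.0001],[0.0,0.0,3.5],0.65],[[0.0,0.0,0.015],[0.0,5.8,0.0],0.65],[[-0.0015,0.0,0.0149],[0.0,5.9,0.0],0.65],[[-0.0031,0.0,0.0147],[0.0,5.8,0.0],0.65],[[-0.0045,0.0,0.0143],[0.0,5.8,0.0],0.65],[[-0.006,0.0,0.0137],[0.0,5.8,0.0],0.65],[[-0.0073,0.0,0.0131],[0.0,5.9,0.0],0.65]]
```

Emit:
step_arm --increments '[[[-0.021, -0.021, 0], [0, 0, 3.5], 0.65], [[-0.022, -0.02, 0], [0, 0, 3.5], 0.65], [[-0.0235, -0.0185, 0], [0, 0, 3.5], 0.65], [[-0.025, -0.017, 0], [0, 0, 3.5], 0.65], [[-0.0255, -0.0155, 0], [0, 0, 3.5], 0.65], [[-0.0265, -0.014, 0], [0, 0, 3.5], 0.65], [[-0.0275, -0.0125, 0], [0, 0, 3.5], 0.65], [[-0.028, -0.011, 0], [0, 0, 3.5], 0.65], [[-0.0285, -0.009, 0], [0, 0, 3.5], 0.65], [[-0.029, -0.0075, 0], [0, 0, 3.5], 0.65]]'

```text
time: 1.08
tool_pos: [0.3235, 0.2974, 0.2314]
tcp_rot: [0.453, 0.891, 0.0, 0.0]
ft_force: [0.6, 0.3, 0.2]
finger_gap: 0.349
gripper_force: 0.0
```

Emit:
step_arm --increments '[[[-0.0295, -0.0055, 0], [0, 0, 3.5], 0.65], [[-0.03, -0.004, 0], [0, 0, 3.5], 0.65], [[-0.03, -0.002, 0], [0, 0, 3.5], 0.65], [[-0.03, 0, 0], [0, 0, 3.5], 0.65], [[-0.03, 0.0015, 0], [0, 0, 3.5], 0.65], [[-0.03, 0.0035, 0], [0, 0, 3.5], 0.65], [[-0.0295, 0.005, 0], [0, 0, 3.5], 0.65], [[-0.029, 0.007, 0], [0, 0, 3.5], 0.65], [[-0.0285, 0.009, 0], [0, 0, 3.5], 0.65], [[-0.028, 0.0105, 0], [0, 0, 3.5], 0.65]]'

```text
time: 1.92
tool_pos: [0.4524, 0.0261, 0.2314]
tcp_rot: [0.7, 0.714, 0.0, 0.0]
ft_force: [-0.1, -0.2, 0.2]
finger_gap: 0.345
gripper_force: 0.0
```

Run:
```python
from p import *
p,R=where(); rows(p,R,[(pose(-155,-7,230,0),4),(pose(-155,-7,140,35),6)],.65)
```

```text
t1.92 fx-63.5 fy70.2 z231.4 th0.0 F [-0.2  0.   0.2] gap 0.34 q [-0.09  0.14  1.81  0.    1.18 -0.11]
[[[-0.0265,0.0138,0.0004],[0.0,0.0,3.1],0.65],[[-0.0258,0.0153,0.0003],[0.0,0.0,3.2],0.65],[[-0.0249,0.0167,0.0004],[0.0,0.0,3.1],0.65],[[-0.0239,0.0179,0.0003],[0.0,0.0,3.2],0.65],[[0.0,0.0,0.015],[0.0,5.8,0.0],0.65],[[-0.0015,0.0,0.0149],[0.0,5.9,0.0],0.65],[[-0.0031,0.0,0.0147],[0.0,5.8,0.0],0.65],[[-0.0045,0.0,0.0144],[0.0,5.8,0.0],0.65],[[-0.0059,0.0,0.0137],[0.0,5.9,0.0],0.65],[[-0.0073,0.0,0.0131],[0.0,5.8,0.0],0.65]]
```

Emit:
step_arm --increments '[[[-0.0265, 0.014, 0.0005], [0, 0, 3], 0.65], [[-0.026, 0.0155, 0.0005], [0, 0, 3], 0.65], [[-0.025, 0.0165, 0], [0, 0, 3], 0.65], [[-0.024, 0.018, 0], [0, 0, 3], 0.65], [[0, 0, 0.015], [0, 6, 0], 0.65], [[-0.0015, 0, 0.015], [0, 6, 0], 0.65], [[-0.003, 0, 0.0145], [0, 6, 0], 0.65], [[-0.0045, 0, 0.0145], [0, 6, 0], 0.65], [[-0.006, 0, 0.0135], [0, 6, 0], 0.65], [[-0.0075, 0, 0.013], [0, 5, 0], 0.65]]'

```text
time: 2.75
tool_pos: [0.511, -0.0784, 0.1403]
tcp_rot: [0.734, 0.608, 0.234, -0.192]
ft_force: [-0.1, 0.3, 0.1]
finger_gap: 0.354
gripper_force: 0.0
```

Run:
```python
from p import *
p,R=where(); p,R=where();rows(p,R,[(pose(-155,-7,31,35),10)],.65)
s=arm.snapshot("wrist"); a=s["pixels"]; b=arm.snapshot("top")["pixels"][200:320,240:400]
cv2.imwrite("pics/w1.png",np.hstack([cv2.resize(a,(400,300)),cv2.resize(b,(400,300),interpolation=2)])[...,::-1])
p,R=where()
```

```text
t2.75 fx-154.2 fy-8.1 z140.3 th35.2 F [0.3 0.1 0.1] gap 0.35 q [-0.68  0.48  1.78  0.57  1.25 -0.77]
t2.75 fx-154.2 fy-8.1 z140.3 th35.2 F [0.3 0.1 0.1] gap 0.35 q [-0.68  0.48  1.78  0.57  1.25 -0.77]
[[[-0.0064,-0.0001,0.0089],[0.0,0.0,0.1],0.65],[[-0.0063,-0.0002,0.0089],[-0.1,0.0,0.0],0.65],[[-0.0064,-0.0001,0.0089],[0.0,-0.1,0.1],0.65],[[-0.0064,-0.0001,0.0089],[0.0,0.0,0.1],0.65],[[-0.0063,-0.0002,0.0089],[0.0,0.0,0.0],0.65],[[-0.0064,-0.0001,0.0089],[-0.1,0.0,0.1],0.65],[[-0.0063,-0.0001,0.0089],[0.0,-0.1,0.1],0.65],[[-0.0064,-0.0001,0.0089],[0.0,0.0,0.0],0.65],[[-0.0063,-0.0001,0.0089],[0.0,0.0,0.1],0.65],[[-0.0063,-0.0002,0.0089],[-0.1,0.0,0.0],0.65]]
t2.85 fx-155.0 fy-5.9 z137.0 th35.2 F [ 1.2  0.4 -0.3] gap 0.35 q [-0.68  0.49  1.78  0.56  1.25 -0.77]
```

View pics/w1.png

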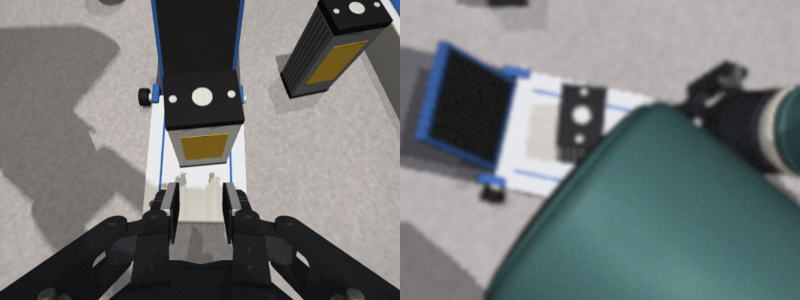

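The wrist view shows both fingers level and centred behind the yellow panel, with panel centre near (205,147) and fingers near (175,215) and (228,215). The runway between them is clear, so I'll go down.

Emit:
step_arm --increments '[[[-0.006, 0, 0.0087], [0, 0, 0], 0.65], [[-0.006, 0, 0.0087], [0, 0, 0], 0.65], [[-0.006, 0, 0.0087], [0, 0, 0], 0.65], [[-0.006, 0, 0.0087], [0, 0, 0], 0.65], [[-0.006, 0, 0.0087], [0, 0, 0], 0.65], [[-0.006, 0, 0.0087], [0, 0, 0], 0.65], [[-0.006, 0, 0.0087], [0, 0, 0], 0.65], [[-0.006, 0, 0.0087], [0, 0, 0], 0.65], [[-0.006, 0, 0.0087], [0, 0, 0], 0.65], [[-0.006, 0, 0.0087], [0, 0, 0], 0.65]]'

```text
time: 3.68
tool_pos: [0.5104, -0.0765, 0.0336]
tcp_rot: [0.734, 0.608, 0.231, -0.192]
ft_force: [0.3, -0.6, -0.3]
finger_gap: 0.351
gripper_force: 0.0
```

Run:
```python
from p import *
p,R=where(); rows(p,R,[(pose(-122,-7,31,35),5)],.65)
```

```text
t3.68 fx-152.4 fy-7.2 z33.6 th35.0 F [-0.6 -0.5 -0.3] gap 0.35 q [-0.67  0.65  1.83  0.62  1.06 -0.91]
[[[0.0047,0.0,0.0039],[-0.1,0.0,0.1],0.65],[[0.0047,0.0001,0.0039],[-0.1,0.0,0.2],0.65],[[0.0046,0.0,0.004],[-0.1,0.0,0.1],0.65],[[0.0047,0.0,0.0039],[-0.1,0.0,0.1],0.65],[[0.0047,0.0,0.0039],[-0.1,0.0,0.1],0.65]]
```

Emit:
step_arm --increments '[[[0.0047, 0, 0.0038], [-0.1, 0, 0.1], 0.65], [[0.0047, 0, 0.0038], [-0.1, 0, 0.1], 0.65], [[0.0047, 0, 0.0038], [-0.1, 0, 0.1], 0.65], [[0.0047, 0, 0.0038], [-0.1, 0, 0.1], 0.65], [[0.0025, 0, 0.0017], [0, 0, 0], 0.65], [[0.0025, 0, 0.0017], [0, 0, 0], 0.65], [[0.0025, 0, 0.0017], [0, 0, 0], 0.65], [[0.0025, 0, 0.0017], [0, 0, 0], 0.65], [[0.0025, 0, 0.0017], [0, 0, 0], 0.65], [[0.0025, 0, 0.0017], [0, 0, 0], 0.65]]'

```text
time: 4.52
tool_pos: [0.5187, -0.035, 0.0334]
tcp_rot: [0.737, 0.605, 0.233, -0.19]
ft_force: [-2.1, -1.5, 0.9]
finger_gap: 0.354
gripper_force: 1.1
```

Run:
```python
from p import *
p,R=where()
```

```text
t4.52 fx-110.1 fy-7.0 z33.4 th35.0 F [-1.9  1.8  0.9] gap 0.35 q [-0.6   0.64  1.87  0.67  1.01 -0.88]
```

Emit:
step_arm --increments '[[[0.0025, 0, 0.0017], [0, 0, 0], 0.65], [[0.0025, 0, 0.0017], [0, 0, 0], 0.65], [[0.0025, 0, 0.0017], [0, 0, 0], 0.65], [[0.0025, 0, 0.0017], [0, 0, 0], 0.65], [[0.0025, 0, 0.0017], [0, 0, 0], 0.65], [[0.0025, 0, 0.0017], [0, 0, 0], 0.65]]'

```text
time: 5.02
tool_pos: [0.5224, -0.0171, 0.0336]
tcp_rot: [0.737, 0.605, 0.233, -0.19]
ft_force: [-0.4, -1.9, -1.0]
finger_gap: 0.353
gripper_force: 1.0
```

Run:
```python
from p import *
s=arm.snapshot("wrist"); c=arm.snapshot("scene")["pixels"][190:340,240:440]
cv2.imwrite("pics/w2.png",np.hstack([cv2.resize(s["pixels"],(400,300)),cv2.resize(c,(400,300),interpolation=2)])[...,::-1])
p,R=where()
```

```text
t5.12 fx-91.4 fy-6.7 z33.7 th35.0 F [-0.3 -0.4 -0.3] gap 0.34 q [-0.57  0.64  1.88  0.69  1.   -0.87]
```

View pics/w2.png

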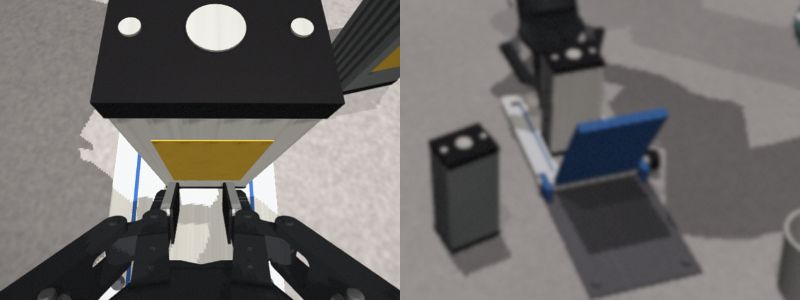

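The housing is upright and square on both fingertips (panel bottom edge level at row ~182 in the wrist view). I'll keep pushing.

Emit:
step_arm --increments '[[[0.0025, 0, 0.0018], [0, 0, 0], 0.65], [[0.0025, 0, 0.0018], [0, 0, 0], 0.65], [[0.0025, 0, 0.0018], [0, 0, 0], 0.65], [[0.0025, 0, 0.0018], [0, 0, 0], 0.65], [[0.0025, 0, 0.0018], [0, 0, 0], 0.65], [[0.0025, 0, 0.0018], [0, 0, 0], 0.65], [[0.0025, 0, 0.0018], [0, 0, 0], 0.65], [[0.0025, 0, 0.0018], [0, 0, 0], 0.65]]'

```text
time: 5.78
tool_pos: [0.5272, 0.0071, 0.0334]
tcp_rot: [0.737, 0.605, 0.233, -0.19]
ft_force: [0.3, -4.9, 3.4]
finger_gap: 0.349
gripper_force: 2.1
```

Emit:
step_arm --increments '[[[0.0012, 0, 0.0009], [0, 0, 0], 0.65], [[0.0012, 0, 0.0009], [0, 0, 0], 0.65], [[0.0012, 0, 0.0009], [0, 0, 0], 0.65]]'

```text
time: 6.03
tool_pos: [0.5279, 0.0115, 0.0332]
tcp_rot: [0.737, 0.605, 0.233, -0.19]
ft_force: [-0.7, -4.8, 3.4]
finger_gap: 0.349
gripper_force: 2.4
```

Run:
```python
from p import *
p,R=where()
```

```text
t6.03 fx-62.7 fy-6.8 z33.2 th35.0 F [-4.9 -0.3  3.4] gap 0.35 q [-0.52  0.64  1.89  0.72  0.97 -0.85]
```

Emit:
step_arm --increments '[[[0.0012, 0, 0.0009], [0, 0, 0], 0.65], [[0.0012, 0, 0.0009], [0, 0, 0], 0.65]]'

```text
time: 6.2
tool_pos: [0.5285, 0.0144, 0.033]
tcp_rot: [0.737, 0.605, 0.233, -0.19]
ft_force: [-1.2, -4.4, 3.5]
finger_gap: 0.354
gripper_force: 2.3
```

Run:
```python
from p import *
p,R=where()
```

```text
t6.20 fx-59.8 fy-6.7 z33.0 th35.0 F [-4.6  0.3  3.5] gap 0.35 q [-0.51  0.64  1.9   0.73  0.96 -0.85]
```

Emit:
step_arm --increments '[[[0.0012, 0, 0.0009], [0, 0, 0], 0.65], [[0.0012, 0, 0.0009], [0, 0, 0], 0.65]]'

```text
time: 6.37
tool_pos: [0.529, 0.0174, 0.0329]
tcp_rot: [0.737, 0.605, 0.233, -0.19]
ft_force: [-0.4, -5.1, 3.6]
finger_gap: 0.35
gripper_force: 2.3
```

Emit:
step_arm --increments '[[[0.0012, 0, 0.0009], [0, 0, 0], 0.65], [[0.0012, 0, 0.0009], [0, 0, 0], 0.65]]'

```text
time: 6.53
tool_pos: [0.5296, 0.0204, 0.0328]
tcp_rot: [0.737, 0.605, 0.233, -0.19]
ft_force: [-0.6, -5.3, 3.2]
finger_gap: 0.356
gripper_force: 2.2
```

Run:
```python
from p import *
p,R=where()
s=arm.snapshot("wrist"); c=arm.snapshot("scene")["pixels"][190:340,240:440]
cv2.imwrite("pics/w3.png",np.hstack([cv2.resize(s["pixels"],(400,300)),cv2.resize(c,(400,300),interpolation=2)])[...,::-1])
p,R=where()
```

```text
t6.53 fx-53.7 fy-6.6 z32.8 th35.0 F [-5.3 -0.5  3.2] gap 0.36 q [-0.5   0.64  1.9   0.73  0.96 -0.85]
t6.63 fx-53.5 fy-6.6 z32.8 th35.0 F [-1.8 -0.1  1.4] gap 0.35 q [-0.5   0.64  1.9   0.73  0.96 -0.85]
```

View pics/w3.png

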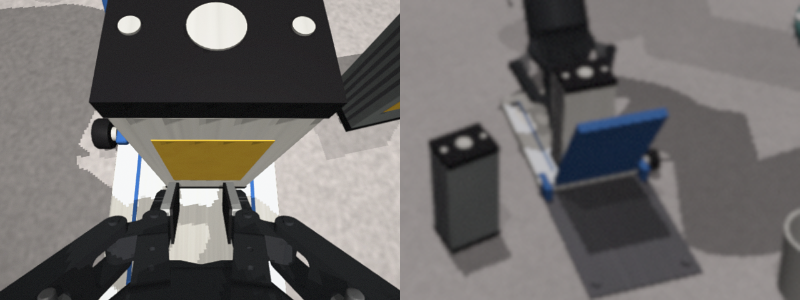

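Still upright and square, and the knob is coming alongside at (103,133). I'll creep forward until the force jumps.

Emit:
step_arm --increments '[[[0.0012, 0, 0.0008], [0, 0, 0], 0.65], [[0.0012, 0, 0.0008], [0, 0, 0], 0.65]]'

```text
time: 6.8
tool_pos: [0.5301, 0.0222, 0.0327]
tcp_rot: [0.737, 0.605, 0.232, -0.189]
ft_force: [-7.7, -16.8, 10.7]
finger_gap: 0.347
gripper_force: 8.9
```

Emit:
step_arm --increments '[[[0.0012, 0, 0.0008], [0, 0, 0], 0.65]]'

```text
time: 6.88
tool_pos: [0.5302, 0.0224, 0.0327]
tcp_rot: [0.737, 0.606, 0.232, -0.189]
ft_force: [-11.6, -23.5, 15.9]
finger_gap: 0.356
gripper_force: 13.0
```

Emit:
step_arm --increments '[[[0.0012, 0, 0.0008], [0, 0, 0], 0.65]]'

```text
time: 6.97
tool_pos: [0.5303, 0.0226, 0.0326]
tcp_rot: [0.737, 0.607, 0.231, -0.188]
ft_force: [-16.4, -31.3, 20.0]
finger_gap: 0.348
gripper_force: 17.0
```

Run:
```python
from p import *
p,R=where()
s=arm.snapshot("top")
cv2.imwrite("pics/w4.png",cv2.resize(s["pixels"][200:300,235:355],(720,600),interpolation=2)[...,::-1])
```

```text
t6.97 fx-51.3 fy-6.9 z32.6 th34.7 F [-34.    9.8  20. ] gap 0.35 q [-0.49  0.63  1.9   0.73  0.95 -0.84]
```

View pics/w4.png

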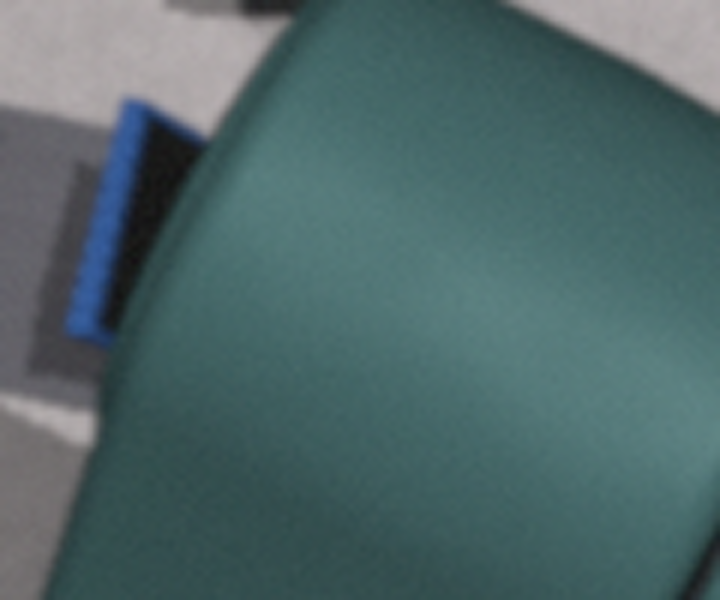

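The force jump at fx ≈ -52 shows the foot is against the rest; in the top view the arm now hides the housing. I'll back off, rise, then go to tip height.

Emit:
step_arm --increments '[[[-0.003, 0, -0.002], [0, 0, 0], 0.65], [[-0.006, 0, -0.004], [0, 0, 0], 0.65], [[-0.006, 0, -0.004], [0, 0, 0], 0.65], [[-0.006, 0, -0.004], [0, 0, 0], 0.65], [[0.0085, 0, -0.012], [0, 0, 0], 0.65], [[0.0085, 0, -0.012], [0, 0, 0], 0.65], [[0.0085, 0, -0.012], [0, 0, 0], 0.65], [[0.0085, 0, -0.012], [0, 0, 0], 0.65], [[0.0085, 0, -0.012], [0, 0, 0], 0.65], [[0.0085, 0, -0.012], [0, 0, 0], 0.65]]'

```text
time: 7.85
tool_pos: [0.5253, 0.0017, 0.1211]
tcp_rot: [0.737, 0.605, 0.233, -0.191]
ft_force: [1.7, -0.3, 0.5]
finger_gap: 0.348
gripper_force: 0.0
```

```bash
cat >> p.py <<'E'
def tip(phi,h=110,fx0=2,fy=-7):
    "TCP pose with the tips' front edge on the panel at height h, housing tilted phi deg about the foot"
    f=np.radians(phi); th=35*(1-phi/90); t=np.radians(th)
    return pose(fx0-45*np.cos(f)+h*np.sin(f)-11*np.cos(t),fy,16+45*np.sin(f)+h*np.cos(f)-11*np.sin(t),th)
E
python3 - <<'E'
from p import *
p,R=where()
s=arm.snapshot("wrist"); c=arm.snapshot("scene")["pixels"][190:340,240:440]
cv2.imwrite("pics/w5.png",np.hstack([cv2.resize(s["pixels"],(400,300)),cv2.resize(c,(400,300),interpolation=2)])[...,::-1])
p,R=where(); rows(p,R,[(tip(0),5)]+[(tip(a),1) for a in range(2,42,2)],.65)
E
```

```text
t7.85 fx-72.9 fy-6.1 z121.1 th35.0 F [ 0.  -1.7  0.5] gap 0.35 q [-0.54  0.49  1.85  0.64  1.13 -0.72]
t7.95 fx-73.2 fy-7.6 z122.2 th35.0 F [ 0.  -0.1 -1.2] gap 0.35 q [-0.54  0.48  1.85  0.64  1.13 -0.72]
[[[0.0032,-0.0001,0.0028],[0.0,0.0,0.1],0.65],[[0.0032,-0.0001,0.0029],[0.0,0.0,0.0],0.65],[[0.0032,-0.0001,0.0028],[0.1,0.0,0.1],0.65],[[0.0031,-0.0001,0.0028],[0.0,0.0,0.1],0.65],[[0.0032,-0.0001,0.0028],[0.0,0.0,0.0],0.65],[[0.0041,0.0,0.0009],[0.0,-0.7,0.0],0.65],[[0.004,0.0,0.0009],[0.0,-0.8,0.0],0.65],[[0.0039,0.0,0.001],[0.0,-0.8,0.0],0.65],[[0.004,0.0,0.0011],[0.0,-0.8,0.0],0.65],[[0.0039,0.0,0.0012],[0.0,-0.8,0.0],0.65]]
[[[0.0039,0.0,0.0012],[0.0,-0.7,0.0],0.65],[[0.0039,0.0,0.0014],[0.0,-0.8,0.0],0.65],[[0.0039,0.0,0.0014],[0.0,-0.8,0.0],0.65],[[0.0038,0.0,0.0015],[0.0,-0.8,0.0],0.65],[[0.0037,0.0,0.0016],[0.0,-0.7,0.0],0.65],[[0.0038,0.0,0.0017],[0.0,-0.8,0.0],0.65],[[0.0036,0.0,0.0017],[0.0,-0.8,0.0],0.65],[[0.0037,0.0,0.0018],[0.0,-0.8,0.0],0.65],[[0.0036,0.0,0.0019],[0.0,-0.8,0.0],0.65],[[0.0036,0.0,0.002],[0.0,-0.7,0.0],0.65]]
[[[0.0035,0.0,0.0021],[0.0,-0.8,0.0],0.65],[[0.0035,0.0,0.0021],[0.0,-0.8,0.0],0.65],[[0.0034,0.0,0.0022],[0.0,-0.8,0.0],0.65],[[0.0033,0.0,0.0023],[0.0,-0.7,0.0],0.65],[[0.0034,0.0,0.0023],[0.0,-0.8,0.0],0.65]]
```

View pics/w5.png

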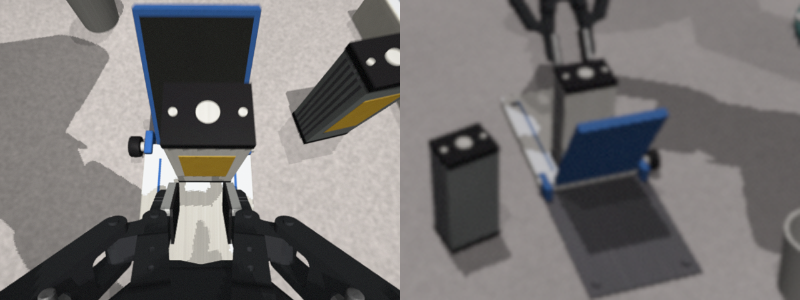

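The housing stands upright and square at the foot of the rest. The cap centre is at (207,112) and the rest's top edge, at row 10, is parallel to it. Now I'll tip it.

Emit:
step_arm --increments '[[[0.0032, 0, 0.0028], [0, 0, 0], 0.65], [[0.0032, 0, 0.0028], [0, 0, 0], 0.65], [[0.0032, 0, 0.0028], [0, 0, 0], 0.65], [[0.0032, 0, 0.0028], [0, 0, 0], 0.65], [[0.0032, 0, 0.0028], [0, 0, 0], 0.65], [[0.004, 0, 0.001], [0, -0.8, 0], 0.65], [[0.004, 0, 0.001], [0, -0.8, 0], 0.65], [[0.004, 0, 0.001], [0, -0.8, 0], 0.65], [[0.004, 0, 0.001], [0, -0.8, 0], 0.65], [[0.004, 0, 0.001], [0, -0.8, 0], 0.65]]'

```text
time: 8.78
tool_pos: [0.5338, 0.0419, 0.1255]
tcp_rot: [0.745, 0.612, 0.207, -0.168]
ft_force: [-0.3, -1.2, 0.8]
finger_gap: 0.352
gripper_force: 0.2
```

Run:
```python
from p import *
p,R=where(); rows(p,R,[(tip(a),1) for a in range(12,32,2)],.65)
```

```text
t8.78 fx-31.7 fy-6.5 z125.5 th30.9 F [-1.2  0.1  0.8] gap 0.35 q [-0.42  0.45  1.85  0.61  1.06 -0.59]
[[[0.0036,0.0005,0.0],[0.0,-0.6,0.3],0.65],[[0.0039,0.0,0.0013],[0.0,-0.8,0.0],0.65],[[0.0038,0.0,0.0014],[0.0,-0.7,0.0],0.65],[[0.0038,0.0,0.0015],[0.0,-0.8,0.0],0.65],[[0.0038,0.0,0.0016],[0.0,-0.8,0.0],0.65],[[0.0037,0.0,0.0017],[0.0,-0.8,0.0],0.65],[[0.0037,0.0,0.0017],[0.0,-0.7,0.0],0.65],[[0.0036,0.0,0.0019],[0.0,-0.8,0.0],0.65],[[0.0037,0.0,0.0019],[0.0,-0.8,0.0],0.65],[[0.0035,0.0,0.002],[0.0,-0.8,0.0],0.65]]
```

Emit:
step_arm --increments '[[[0.0036, 0.0003, 0.0005], [0, -0.7, 0.2], 0.65], [[0.0038, 0, 0.0013], [0, -0.8, 0], 0.65], [[0.0038, 0, 0.0014], [0, -0.8, 0], 0.65], [[0.0038, 0, 0.0015], [0, -0.8, 0], 0.65], [[0.0038, 0, 0.0016], [0, -0.8, 0], 0.65], [[0.0037, 0, 0.0017], [0, -0.8, 0], 0.65], [[0.0037, 0, 0.0017], [0, -0.8, 0], 0.65], [[0.0036, 0, 0.0019], [0, -0.8, 0], 0.65]]'

```text
time: 9.45
tool_pos: [0.5403, 0.0724, 0.129]
tcp_rot: [0.756, 0.619, 0.165, -0.135]
ft_force: [-2.9, -5.5, 3.1]
finger_gap: 0.35
gripper_force: 3.6
```

Run:
```python
from p import *
p,R=where()
s=arm.snapshot("wrist"); c=arm.snapshot("scene")["pixels"][190:340,240:440]
cv2.imwrite("pics/w6.png",np.hstack([cv2.resize(s["pixels"],(400,300)),cv2.resize(c,(400,300),interpolation=2)])[...,::-1])
p,R=where(); rows(p,R,[(tip(a),1) for a in range(28,68,2)],.65)
```

```text
t9.45 fx-0.5 fy-6.7 z129.0 th24.6 F [-6.   1.7  3.1] gap 0.35 q [-0.29  0.41  1.84  0.51  1.   -0.4 ]
t9.55 fx-0.1 fy-6.7 z129.1 th24.6 F [-1.2  0.1 -1.5] gap 0.35 q [-0.29  0.41  1.84  0.52  1.   -0.4 ]
[[[0.0039,0.0003,0.0011],[0.0,-0.5,0.1],0.65],[[0.0035,0.0,0.0019],[0.0,-0.8,0.0],0.65],[[0.0035,0.0,0.0021],[0.0,-0.8,0.0],0.65],[[0.0035,0.0,0.0021],[0.0,-0.7,0.0],0.65],[[0.0034,0.0,0.0022],[0.0,-0.8,0.0],0.65],[[0.0034,0.0,0.0023],[0.0,-0.8,0.0],0.65],[[0.0033,0.0001,0.0023],[0.0,-0.8,0.0],0.65],[[0.0033,0.0,0.0025],[0.0,-0.7,0.0],0.65],[[0.0032,0.0,0.0024],[0.0,-0.8,0.0],0.65],[[0.0031,0.0,0.0026],[0.0,-0.8,0.0],0.65]]
[[[0.0031,0.0,0.0026],[0.0,-0.8,0.0],0.65],[[0.003,0.0,0.0027],[0.0,-0.8,0.0],0.65],[[0.003,0.0,0.0027],[0.0,-0.7,0.0],0.65],[[0.0029,0.0,0.0029],[0.0,-0.8,0.0],0.65],[[0.0029,0.0,0.0028],[0.0,-0.8,0.0],0.65],[[0.0027,0.0,0.003],[0.0,-0.8,0.0],0.65],[[0.0028,0.0,0.0029],[0.0,-0.7,0.0],0.65],[[0.0026,0.0,0.0031],[0.0,-0.8,0.0],0.65],[[0.0026,0.0,0.0031],[0.0,-0.8,0.0],0.65],[[0.0025,0.0,0.0032],[0.0,-0.8,0.0],0.65]]
```

View pics/w6.png

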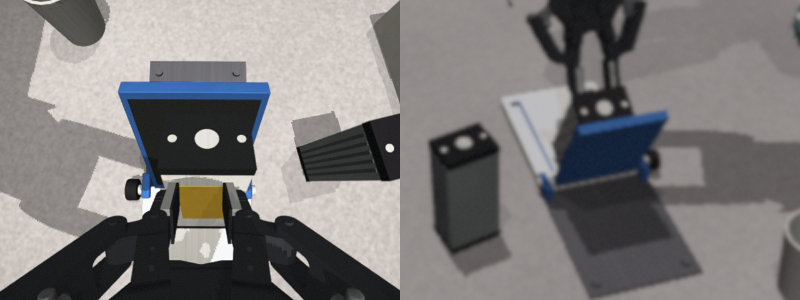

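The housing now leans against the rest, square, with both fingertips on the panel side (cap at (207,138), rest edge row ~90). That was my tenth picture, so from here I go by numbers. Next I press the two down together.

Emit:
step_arm --increments '[[[0.0038, 0.0002, 0.0012], [0, -0.6, 0], 0.65], [[0.0035, 0, 0.002], [0, -0.8, 0], 0.65], [[0.0035, 0, 0.002], [0, -0.8, 0], 0.65], [[0.0035, 0, 0.002], [0, -0.8, 0], 0.65], [[0.0034, 0, 0.0022], [0, -0.8, 0], 0.65], [[0.0034, 0, 0.0023], [0, -0.8, 0], 0.65]]'

```text
time: 10.05
tool_pos: [0.5449, 0.0948, 0.126]
tcp_rot: [0.762, 0.623, 0.134, -0.11]
ft_force: [-2.5, -5.7, 0.5]
finger_gap: 0.349
gripper_force: 2.5
```

Emit:
step_arm --increments '[[[0.0033, 0, 0.0023], [0, -0.8, 0], 0.65], [[0.0033, 0, 0.0025], [0, -0.7, 0], 0.65], [[0.0032, 0, 0.0024], [0, -0.8, 0], 0.65], [[0.0031, 0, 0.0026], [0, -0.8, 0], 0.65]]'

```text
time: 10.38
tool_pos: [0.5481, 0.1099, 0.121]
tcp_rot: [0.766, 0.626, 0.113, -0.093]
ft_force: [-0.8, -4.8, 0.1]
finger_gap: 0.348
gripper_force: 2.3
```

Run:
```python
from p import *
p,R=where(); rows(p,R,[(tip(a),1) for a in range(48,68,2)],.65)
```

```text
t10.38 fx37.8 fy-6.9 z121.0 th16.9 F [-4.8 -0.2  0.1] gap 0.35 q [-0.12  0.41  1.81  0.37  0.94 -0.14]
[[[0.0048,0.0001,0.0025],[0.0,-0.5,0.0],0.65],[[0.003,0.0,0.0027],[0.0,-0.8,0.0],0.65],[[0.003,0.0,0.0028],[0.0,-0.8,0.0],0.65],[[0.0029,0.0,0.0028],[0.0,-0.8,0.0],0.65],[[0.0028,0.0,0.0029],[0.0,-0.7,0.0],0.65],[[0.0028,0.0,0.0029],[0.0,-0.8,0.0],0.65],[[0.0027,0.0,0.003],[0.0,-0.8,0.0],0.65],[[0.0026,0.0,0.003],[0.0,-0.8,0.0],0.65],[[0.0026,0.0,0.0031],[0.0,-0.7,0.0],0.65],[[0.0025,0.0,0.0032],[0.0,-0.8,0.0],0.65]]
```

The force on the tool is mostly horizontal, so friction may be dragging the housing up the rest. I'll triangulate the cap's white disc from two views to check that the foot is still seated.

```bash
cat >> p.py <<'E'
def disc(phi,fx0=1,names=("wrist","scene")):
    f=np.radians(phi); g=O+FX*(fx0-22.5*np.cos(f)+130*np.sin(f))/1e3+FY*-.008+[0,0,(16+22.5*np.sin(f)+130*np.cos(f))/1e3]
    A=np.zeros((3,3)); b=np.zeros(3)
    for n in names:
        s=arm.snapshot(n); u=proj(s,g)[0]; m=(s["pixels"].min(2)>130).astype(np.uint8)
        L=[]
        for c in cv2.findContours(m,cv2.RETR_LIST,2)[0]:
            M=cv2.moments(c); a=M["m00"]
            if a>12 and a<4000:
                k=np.array([M["m10"],M["m01"]])/a; (q,r,_)=cv2.minAreaRect(c); L.append((np.hypot(*(k-u)),k,a,a/(r[0]*r[1]+1e-9)))
        L.sort(key=lambda x:x[0]); print(n,"pred",u.round(0),[(x[1].round(1).tolist(),x[2],round(x[3],2)) for x in L[:3]])
        c0,d=ray(s,[L[0][1]]); d=d[0]/np.linalg.norm(d[0]); P=np.eye(3)-np.outer(d,d); A+=P; b+=P@c0
    X=np.linalg.solve(A,b); d=X-O; print("disc fx%.1f fy%.1f z%.1f"%(d@FX*1e3,d@FY*1e3,X[2]*1e3),"pred fx%.1f z%.1f"%((g-O)@FX.T*1e3 if 0 else ((g-O)@FX*1e3),g[2]*1e3))
    v=np.array([d@FX*1e3-fx0,X[2]*1e3-16]); print("r %.1f (131.9 seated) phi %.1f"%(np.hypot(*v),np.degrees(np.arctan2(v[0],v[1])+np.arctan2(22.5,130))))
E
python3 - <<'E'
from p import *
disc(46); where()
E
```

```text
wrist pred [325. 214.] [([330.0, 222.5], 634.0, 0.81), ([276.7, 221.7], 70.0, 0.73), ([383.4, 222.2], 71.5, 0.72)]
scene pred [350. 263.] [([341.8, 243.9], 112.5, 0.58), ([376.9, 223.0], 124.5, 0.69), ([388.2, 292.0], 674.5, 0.72)]
disc fx69.5 fy-16.8 z166.5 pred fx78.9 z122.5
r 165.3 (131.9 seated) phi 34.3
t10.48 fx38.8 fy-6.8 z121.2 th16.9 F [-2.3 -0.2  0.3] gap 0.35 q [-0.12  0.41  1.81  0.37  0.94 -0.14]
```

```bash
cat >> p.py <<'E'
def cap(fx0=1,sp=None):
    "cap disc position from the wrist view, using the spacing of its two holes for depth"
    t=arm.snapshot("top"); f=lambda L:np.array(L,float)/[4.5,4.2]+[210,160]-.4
    h=onz(t,f([(466,323),(457,401)]),.146); sp=sp or np.linalg.norm(h[0]-h[1])
    s=arm.snapshot("wrist"); m=(s["pixels"].min(2)>130).astype(np.uint8); L=[]
    for c in cv2.findContours(m,cv2.RETR_LIST,2)[0]:
        M=cv2.moments(c); a=M["m00"]
        if a>25: L.append((a,np.array([M["m10"],M["m01"]])/a))
    best=None
    for a0,k in L:
        for a1,p in L:
            for a2,q in L:
                if p[0]<k[0]<q[0] and .5<a1/a2<2 and 4<a0/a1<15 and np.hypot(*((p+q)/2-k))<5: best=(k,p,q)
    k,p,q=best; c0,d=ray(s,[k,p,q]); d/=np.linalg.norm(d,axis=1)[:,None]
    r=sp/np.linalg.norm(d[1]-d[2]); X=c0+d[0]*r; e=d[2]-d[1]; e/=np.linalg.norm(e); v=X-O
    a,b=v@FX*1e3-fx0,X[2]*1e3-16
    print("spacing %.1f"%(sp*1e3),"px",k.round(1),p.round(1),q.round(1),"disc fx%.1f fy%.1f z%.1f"%(a+fx0,v@FY*1e3,b+16),"r %.1f/131.9 phi %.1f"%(np.hypot(a,b),np.degrees(np.arctan2(a,b)+np.arctan2(22.5,130))),"hole line vs -FY deg %.1f"%np.degrees(np.arcsin(e@FX)),"tilt %.1f"%np.degrees(np.arcsin(e[2])))
E
python3 - <<'E'
from p import *
cap(); cap(sp=.040)
p,R=where()
E
```

```text
spacing 45.8 px [330.2 223.5] [277.4 222.7] [383.3 223.3] disc fx75.8 fy-10.4 z120.7 r 128.7/131.9 phi 45.4 hole line vs -FY deg -0.4 tilt 1.4
spacing 40.0 px [330.2 223.4] [277.3 222.7] [383.2 223.1] disc fx74.8 fy-9.9 z140.8 r 145.0/131.9 phi 40.4 hole line vs -FY deg -0.3 tilt 1.4
t10.68 fx38.8 fy-6.8 z121.4 th17.0 F [ 0.1 -0.3  0.7] gap 0.35 q [-0.12  0.41  1.81  0.37  0.94 -0.15]
```

The cap reads φ ≈ 45°, r ≈ 129 against 131.9 seated, so the housing is square and within error of seated. I'll carry on, letting the contact drift slightly towards the foot.

Run:
```python
from p import *
p,R=where(); rows(p,R,[(tip(a,110-(a-46)*.12),1) for a in range(48,90,2)],.65)
```

```text
t10.68 fx38.8 fy-6.8 z121.4 th17.0 F [ 0.1 -0.3  0.7] gap 0.35 q [-0.12  0.41  1.81  0.37  0.94 -0.15]
[[[0.0035,0.0002,0.0027],[0.0,-0.7,0.0],0.65],[[0.0028,0.0,0.0028],[0.0,-0.8,0.0],0.65],[[0.0027,0.0,0.0028],[0.0,-0.8,0.0],0.65],[[0.0027,0.0,0.0029],[0.0,-0.7,0.0],0.65],[[0.0026,0.0,0.0029],[0.0,-0.8,0.0],0.65],[[0.0025,0.0,0.003],[0.0,-0.8,0.0],0.65],[[0.0025,0.0,0.003],[0.0,-0.8,0.0],0.65],[[0.0024,0.0001,0.003],[0.0,-0.8,0.0],0.65],[[0.0023,0.0,0.0031],[0.0,-0.7,0.0],0.65],[[0.0023,0.0,0.0032],[0.0,-0.8,0.0],0.65]]
[[[0.0022,0.0,0.0032],[0.0,-0.8,0.0],0.65],[[0.0021,0.0,0.0032],[0.0,-0.8,0.0],0.65],[[0.002,0.0,0.0032],[0.0,-0.7,0.0],0.65],[[0.002,0.0,0.0033],[0.0,-0.8,0.0],0.65],[[0.0018,0.0,0.0033],[0.0,-0.8,0.0],0.65],[[0.0019,0.0,0.0034],[0.0,-0.8,0.0],0.65],[[0.0017,0.0,0.0034],[0.0,-0.8,0.0],0.65],[[0.0016,0.0,0.0034],[0.0,-0.7,0.0],0.65],[[0.0016,0.0,0.0034],[0.0,-0.8,0.0],0.65],[[0.0015,0.0,0.0035],[0.0,-0.8,0.0],0.65]]
[[[0.0014,0.0,0.0035],[0.0,-0.8,0.0],0.65]]
```

Emit:
step_arm --increments '[[[0.0034, 0, 0.0027], [0, -0.8, 0], 0.65], [[0.0028, 0, 0.0028], [0, -0.8, 0], 0.65], [[0.0027, 0, 0.0028], [0, -0.8, 0], 0.65], [[0.0027, 0, 0.0029], [0, -0.8, 0], 0.65], [[0.0026, 0, 0.0029], [0, -0.8, 0], 0.65]]'

```text
time: 11.1
tool_pos: [0.5518, 0.1277, 0.112]
tcp_rot: [0.769, 0.629, 0.088, -0.072]
ft_force: [-1.8, -2.1, 6.2]
finger_gap: 0.351
gripper_force: 3.0
```

Emit:
step_arm --increments '[[[0.0025, 0, 0.003], [0, -0.8, 0], 0.65], [[0.0025, 0, 0.003], [0, -0.8, 0], 0.65], [[0.0024, 0, 0.003], [0, -0.8, 0], 0.65], [[0.0023, 0, 0.0031], [0, -0.8, 0], 0.65], [[0.0023, 0, 0.0032], [0, -0.8, 0], 0.65]]'

```text
time: 11.52
tool_pos: [0.555, 0.143, 0.0998]
tcp_rot: [0.772, 0.631, 0.061, -0.05]
ft_force: [-1.2, 1.4, 7.6]
finger_gap: 0.35
gripper_force: 3.4
```

Run:
```python
from p import *
where()
cap(sp=.045)
p,R=where(); rows(p,R,[(tip(a,110-(a-46)*.12),1) for a in range(68,92,2)],.65)
```

```text
t11.52 fx71.6 fy-7.0 z99.8 th9.1 F [1.1 1.4 7.6] gap 0.35 q [0.03 0.45 1.76 0.2  0.9  0.11]
spacing 45.0 px [216.9  80.4] [192.4  86.5] [233.6  70.5] disc fx236.4 fy100.6 z-138.3 r 281.4/131.9 phi 133.1 hole line vs -FY deg 22.6 tilt -8.4
t11.62 fx72.0 fy-7.0 z99.4 th9.1 F [ 0.5 -0.5  2.3] gap 0.35 q [0.03 0.45 1.76 0.2  0.9  0.11]
[[[0.0013,0.0,0.0034],[0.0,-0.5,0.1],0.65],[[0.0021,0.0,0.0032],[0.0,-0.8,0.0],0.65],[[0.0021,0.0,0.0032],[0.0,-0.8,0.0],0.65],[[0.0019,0.0,0.0033],[0.0,-0.7,0.0],0.65],[[0.0019,0.0,0.0033],[0.0,-0.8,0.0],0.65],[[0.0018,0.0,0.0034],[0.0,-0.8,0.0],0.65],[[0.0017,0.0,0.0034],[0.0,-0.8,0.0],0.65],[[0.0017,0.0,0.0034],[0.0,-0.8,0.0],0.65],[[0.0016,0.0,0.0034],[0.0,-0.7,0.0],0.65],[[0.0015,0.0,0.0035],[0.0,-0.8,0.0],0.65]]
[[[0.0014,0.0,0.0035],[0.0,-0.8,0.0],0.65],[[0.0014,0.0,0.0035],[0.0,-0.8,0.0],0.65]]
```

The force is now about 7.6 N and normal to the panel, as expected. The wrist camera can no longer see the cap, so that last cap reading is invalid. I'll keep going.

Emit:
step_arm --increments '[[[0.0013, 0, 0.0034], [0, -0.6, 0], 0.65], [[0.0021, 0, 0.0032], [0, -0.8, 0], 0.65], [[0.0021, 0, 0.0032], [0, -0.8, 0], 0.65], [[0.0019, 0, 0.0033], [0, -0.8, 0], 0.65], [[0.0019, 0, 0.0033], [0, -0.8, 0], 0.65]]'

```text
time: 12.03
tool_pos: [0.5578, 0.1545, 0.0849]
tcp_rot: [0.774, 0.632, 0.036, -0.029]
ft_force: [-0.9, 4.4, 9.2]
finger_gap: 0.35
gripper_force: 3.6
```

Emit:
step_arm --increments '[[[0.0018, 0, 0.0034], [0, -0.8, 0], 0.65], [[0.0017, 0, 0.0034], [0, -0.8, 0], 0.65], [[0.0017, 0, 0.0034], [0, -0.8, 0], 0.65]]'

```text
time: 12.28
tool_pos: [0.5592, 0.1606, 0.0751]
tcp_rot: [0.774, 0.632, 0.02, -0.016]
ft_force: [-1.3, 4.0, 8.0]
finger_gap: 0.349
gripper_force: 3.5
```

Run:
```python
from p import *
p,R=where(); rows(p,R,[(tip(a,105.5),1) for a in range(84,92,2)],.65)
```

```text
t12.28 fx89.6 fy-7.7 z75.1 th2.9 F [3.7 2.1 8. ] gap 0.35 q [0.13 0.5  1.73 0.06 0.89 0.29]
[[[0.0014,-0.0007,0.0039],[0.1,-0.6,0.0],0.65],[[0.0018,0.0,0.0034],[0.0,-0.8,0.0],0.65],[[0.0016,0.0,0.0035],[0.0,-0.7,0.0],0.65],[[0.0016,0.0,0.0035],[0.0,-0.8,0.0],0.65]]
```

Emit:
step_arm --increments '[[[0.0014, 0, 0.0034], [0, -0.7, 0], 0.65], [[0.0014, 0, 0.003], [0, -0.7, 0], 0.65], [[0.0012, 0, 0.0025], [0, -0.7, 0], 0.65]]'

```text
time: 12.53
tool_pos: [0.5602, 0.165, 0.0662]
tcp_rot: [0.775, 0.632, 0.006, -0.004]
ft_force: [-0.1, 5.2, 6.5]
finger_gap: 0.347
gripper_force: 3.3
```

Emit:
step_arm --increments '[[[0.0005, 0, 0.0015], [0, -0.4, 0], 0.65], [[0.0005, 0, 0.0015], [0, -0.4, 0], 0.65]]'

```text
time: 12.7
tool_pos: [0.5604, 0.166, 0.0632]
tcp_rot: [0.774, 0.633, 0.001, 0.0]
ft_force: [-0.2, 4.7, 6.8]
finger_gap: 0.355
gripper_force: 3.2
```

Emit:
step_arm --increments '[[[0, 0, 0.001], [0, 0, 0], 0.65]]'

```text
time: 12.78
tool_pos: [0.5605, 0.1661, 0.0622]
tcp_rot: [0.774, 0.633, 0.001, 0.0]
ft_force: [0.1, 5.4, 4.8]
finger_gap: 0.35
gripper_force: 3.0
```

Run:
```python
from p import *
p,R=where()
```

```text
t12.78 fx95.3 fy-7.8 z62.2 th0.1 F [5.3 1.  4.8] gap 0.35 q [0.17 0.53 1.71 0.   0.9  0.37]
```

Emit:
step_arm --increments '[[[0, 0, 0.001], [0, 0, 0], 0.65], [[0, 0, 0.001], [0, 0, 0], 0.65]]'

```text
time: 12.95
tool_pos: [0.5606, 0.166, 0.0605]
tcp_rot: [0.775, 0.633, 0.001, 0.0]
ft_force: [-1.8, 4.8, 20.0]
finger_gap: 0.349
gripper_force: 9.6
```

Emit:
step_arm --increments '[[[0, 0, 0.001], [0, 0, 0], 0.65]]'

```text
time: 13.03
tool_pos: [0.5606, 0.166, 0.0604]
tcp_rot: [0.775, 0.632, 0.001, 0.0]
ft_force: [-4.4, 4.1, 25.4]
finger_gap: 0.349
gripper_force: 13.0
```

Emit:
step_arm --increments '[[[0, 0, 0.001], [0, 0, 0], 0.65]]'

```text
time: 13.12
tool_pos: [0.5606, 0.166, 0.0602]
tcp_rot: [0.775, 0.632, 0.001, 0.0]
ft_force: [-6.6, 4.0, 34.0]
finger_gap: 0.352
gripper_force: 17.1
```

Run:
```python
from p import *
p,R=where()
```

```text
t13.12 fx95.2 fy-8.0 z60.2 th0.1 F [ 2.6  7.3 34. ] gap 0.35 q [0.17 0.54 1.71 0.   0.89 0.37]
```

There is a hard stop at z = 60.2 mm, against 61 mm expected for the panel on the flat rest. I'll lift off and clear the view.

Emit:
step_arm --increments '[[[0, 0, -0.003], [0, 0, 0], 0.65], [[0, 0, -0.003], [0, 0, 0], 0.65], [[0, 0, -0.005], [0, 0, 0], 0.65], [[0, 0, -0.015], [0, 0, 0], 0.65], [[0, 0, -0.025], [0, 0, 0], 0.65], [[0, 0, -0.03], [0, 0, 0], 0.65], [[0, 0, -0.03], [0, 0, 0], 0.65], [[0, 0, -0.03], [0, 0, 0], 0.65], [[0, 0, -0.02], [0, 0, 0], 0.65], [[0, 0, -0.01], [0, 0, 0], 0.65]]'

```text
time: 13.95
tool_pos: [0.5606, 0.1651, 0.2315]
tcp_rot: [0.774, 0.633, 0.001, 0.002]
ft_force: [-0.4, -0.5, -0.7]
finger_gap: 0.35
gripper_force: 0.0
```

Emit:
step_arm --increments '[[[-0.03, -0.01, 0], [0, 0, 0], 0.65], [[-0.035, -0.01, 0], [0, 0, 0], 0.65], [[-0.035, -0.01, 0], [0, 0, 0], 0.65], [[-0.035, -0.01, 0], [0, 0, 0], 0.65], [[-0.035, -0.01, 0], [0, 0, 0], 0.65], [[-0.035, -0.01, 0], [0, 0, 0], 0.65], [[-0.035, -0.01, 0], [0, 0, 0], 0.65], [[-0.035, -0.01, 0], [0, 0, 0], 0.65], [[-0.035, -0.01, 0], [0, 0, 0], 0.65], [[-0.02, -0.01, 0], [0, 0, 0], 0.65]]'

```text
time: 14.78
tool_pos: [0.3939, -0.141, 0.2283]
tcp_rot: [0.775, 0.633, -0.001, 0.0]
ft_force: [1.0, -0.4, -0.6]
finger_gap: 0.346
gripper_force: 0.0
```

Run:
```python
from p import *
where(); s=arm.snapshot("top"); im=s["pixels"].astype(int)
def fix(P): d=P-O; return np.c_[d@FX,d@FY].round(4)*1e3
def show(m,z,n,box):
    o=np.zeros(m.shape,np.uint8); u0,u1,v0,v1=box; o[v0:v1,u0:u1]=m[v0:v1,u0:u1]
    for c in sorted(cv2.findContours(o,0,2)[0],key=cv2.contourArea)[::-1][:2]:
        if cv2.contourArea(c)>10: r=cv2.minAreaRect(c); b=onz(s,cv2.boxPoints(r),z); print(n,cv2.contourArea(c),fix(onz(s,[r[0]],z)),fix(b).tolist())
B=(190,330,200,300)
show((im[...,0]-im[...,2]>50),.061,"yellow",B)
show((im[...,2]-im[...,0]>50),.016,"blue",B)
show((im.max(2)<70),.061,"black",B)
```

```text
t14.78 fx-238.9 fy94.2 z228.3 th-0.1 F [-0.2 -1.  -0.6] gap 0.35 q [-0.51  0.1   1.88 -0.    1.17 -0.3 ]
yellow 376.5 [[69.3 -9.9]] [[103.6, 10.5], [104.7, -30.8], [34.8, -30.4], [34.1, 10.8]]
blue 176.5 [[77.1  0.1]] [[149.2, 48.5], [151.60000000000002, -50.8], [4.3, -48.599999999999994], [4.0, 50.1]]
blue 26.5 [[ 6.6 57.7]] [[20.9, 55.199999999999996], [-5.3, 49.7], [-7.6, 60.1], [18.5, 65.60000000000001]]
black 434.5 [[65.3  5.7]] [[131.70000000000002, 45.900000000000006], [134.0, -35.9], [-1.6, -34.8], [-2.2, 46.699999999999996]]
black 31.5 [[-4.2 78.5]] [[7.8, 83.6], [6.5, 70.7], [-16.2, 73.3], [-14.9, 86.2]]
```

The yellow panel measures 70 × 41 mm at z = 61 mm, on top and square to within about 1°. The rest's outline spans 0–150 mm along the fixture, so it is flat. The hand is clear, so I'm handing in.

```bash
python3 -c "
from plant import arm
print(arm.job_done())"
```

```text
the job is handed in; nothing more can be done
None
```

I've handed the job in: the rest is pressed to its flat stop and the housing lies on it, square to within about 1° and yellow panel on top, its foot 2–4 mm from the hinge line; nothing else was touched, the hand is clear, and it took about 15 s.

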